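# Shut and pin a two-part press mould, and hold it shut

## Robot

A 6-joint arm with a two-finger parallel gripper is mounted at the origin on the work surface. World frame = base frame: x ahead of the robot, y to its left, z up, the work surface at z = 0. Lengths are in mm, angles in rad, forces in N, time in s.
With the tool pointing down it reaches from about 225 to 875 mm from the base axis. Payload 3.4 kg.
Tool frame: the origin (TCP) lies on the centre line of the jaws, within the pads' length; the fingertips stand 22 mm ahead of it and the grasp point (between the pads) lies 3 mm ahead of it; z points along the fingers, y is the line along which they close (so a half turn about z gives the same grasp; the last joint's range is limited). The gripper opens to 85 mm and grips with 20 to 120 N. Pads are 22 mm wide; open, the fingers measure 114 mm over their backs; the gripper's body (76 mm by 85 mm) begins 54 mm behind the grasp point. The pads swing forward as they close: fully open they stand 13 mm farther back than shut.
Start: joints at [-1.335, 0.276, 1.505, -0, 1.361, -0.121], TCP at [200.835, -538.819, 253.328] pointing down, gripper open.
Joint ranges: [-2.89, 2.89], [-0.75, 2.08], [0.22, 2.7], [-1.18, 4.32], [0.11, 2.71], [-2.7, 2.7]. Speed limits (rad/s): [2.57, 2.57, 3.14, 3.14, 3.14, 3.14].

## Interface

Orientations are given as a rotation vector (axis times angle).
In Python, from cell import ctrl gives the robot as it stands.
- The arm moves only by the shell command python3 -m inch 'ROWS' [OPENING] [FORCE]. ROWS is JSON, a list of rows, each a list of 2 entries, a list of its own where there are three numbers: the shift along the tool's x, y, z each as a share of 30 mm, from -1 to 1, then the turn, a rotation vector about the tool's x, y, z each as a share of 2 rad, from -1 to 1. In form: [[[x, y, z], [ax, ay, az]], ...]. A call has 1 to 5 rows; each row shifts and turns the commanded pose from where the row before left it, along the tool's axes as they then stand; what a row does not reach is not made up. A row lasts 1/10 s, in which the tool goes at most 50 mm and 8.59 degrees, less where a joint would pass 70% of its speed; a pose out of reach is approached as far as the arm can. A call with a number of a shift or a turn outside -1 to 1 is refused whole. A call with a gripper value outside its range is refused whole. OPENING is the closure, from 0 (fully open) to 1 (shut), set as the call begins (- or left out, the last holds). The fingers move at their own pace and stop on an object; FORCE is the grip in N (left out, the last holds). Time passes only in rows, so rows that do not move let the fingers close. It gives the time, the measured TCP pose, the force, the opening and the grip force at its end, in the units of the state.
- ctrl.observe(): the state, without advancing time (a new reading comes with each control period).
- ctrl.capture(name): name is "side" or "top" or "wrist"; returns the picture (400x640x3 uint8, red, green, blue); there is no depth.
- ctrl.get_calibration(name): a dict with "fovy" (degrees; the focal length in pixels is half the picture's height over the tangent of half this angle, whatever the lens; pixels are square), "cx", "cy" (the principal point, pixels), "rvec" (rotation vector, rad) and "tvec" (3), from world to camera coordinates, as OpenCV has them. Camera axes: x right, y down, z forward; pixel columns grow to the right and rows downward; lengths in mm; the calibration is good to about 2 mm. A picture is of the moment at which its call begins: read the wrist's pose just before it. get_calibration takes no time and is no camera call; for the wrist camera it gives the pose at the moment of the call.
- ctrl.hand_in(): hands the job in; it is judged then, once.
Trained networks look in the newest picture that a camera, given by its name, has taken for a name from the list of things; names that differ only in an ending like _2 or _b are one class to them, and where a whole thing is asked for, a point or a joint stands for the part that bears it (a point fixed in the world has none). Each returns a list of dicts, best first, with "conf" (0 to 1); they miss things now and then, are a little off and sometimes report something else, mostly with a low value. They report only what shows in the picture. A call takes as long as a camera call.
- ctrl.recognise(label, camera): "point" ([x, y, z] in mm, in the coordinates of the camera as it stood for that picture, good to about 4 mm: the middle of the surface that is visible of it).
- ctrl.trace(label, camera): "pixels" (400x640 bool, what is visible of it).
The state is a dict: "clock": time; "q": joint angles; "joint_velocities": joint speeds; "tau": joint torques, N m; "eef_pos": TCP position; "tcp_rot": TCP orientation; "force": force on the tool from outside, world axes, zero at the start; "wrist_torque": the same for the moment, N m; "finger_gap": finger opening in mm; "finger_force": force on a finger pad.
Only numpy, scipy, OpenCV 4.12 (cv2) and the standard library are available. Lean on these libraries where they do the work, as an engineer would, in place of code of your own. Each camera call takes 0.05 s, during which the arm holds its last target. There are 200 camera calls.

## Task

Swing the hinged upper half of the press mould down onto the lower half, then take the wood-knobbed steel pin from its rest and push it down through the hole in the upper half into the hole in the lower half, until its collar sits on the wood. Finish while holding: keep pressing down firmly (on the pin or on the upper half near it) so that the two halves are squeezed fully shut against their springy buffers, and do not let go, for I am about to strap them. Leave the bowl, the jar and the spatula where they are.

Things in the scene. Friction and masses are not known exactly. Their poses are not given: they have to be found in the camera images.
- mould: Lower half of the press mould, fixed: plywood foot 210 x 190 x 12 mm under a white plaster block 180 (x) x 150 (y) x 36 mm with a rectangular hollow; top 48 mm above the table. Origin: centre of the foot's underside. x: along the hinge; y: from the pin-hole side towards the hinge; z: up. Place and yaw (to 20 degrees) vary.
- lid (a joint): Angle (rad) of the upper half (450 g) about the hinge: 0 swung down until it rests on its rubber buffers (then it stands 0.06 rad ajar, an 8 mm gap at the pin hole), larger more open; starts 1.1 to 1.55, standing up. Plate angle from flat = lid + 0.06 - squeeze. Light hinge friction: stays put above about 0.9, lower down sinks by itself to 0.
- squeeze (a joint): How far (rad) the upper half is pressed down against its springy buffers: 0 unpressed (up to 0.02 under its own and the pin's weight), 0.06 hard stop, the halves fully shut, flat together. Pressing straight down near the pin hole: about 6 N gives 0.045, 8 N gives 0.06 (more force moves it no farther); springs back at once when let go.
- lid_hinge (a point): Middle of the hinge axis, 48 mm above the table, 80 mm from the mould's centre in its +y direction. The axis runs along the mould's x. The upper half swings from standing up over this axis down towards the mould's -y.
- lid_edge (a point): Middle of the free edge of the upper half, on its outer face (on top when shut); z: that face's normal. The half is a wooden plate 180 mm along the hinge, 5 to 155 mm from the axis, 26 mm thick (its inner face in line with the axis), plaster hump beneath. To shut it, push the outer face near this edge over towards the mould and down, about 3 N.
- lid_hole (a point): Centre of the pin hole's mouth on the outer face of the upper half, 135 mm from the hinge axis (20 mm in from the free edge). Hole 17 mm in diameter, right through the 26 mm plate, mouth chamfered 2 mm. z axis: outward normal of the plate. With the half shut the face is about 74 mm above the table.
- mould_hole (a point): Centre of the mouth of the pin hole in the lower half, 48 mm above the table, in the mould's frame at y = -55 mm. Hole 17 mm in diameter, 36 mm deep, vertical. With the half shut it lies straight under lid_hole.
- pin_knob (a point): Centre of the pin's wooden knob, where to grasp: upright cylinder 28 mm in diameter, 48 mm tall (24 mm either way). Below it a steel collar 40 mm in diameter, 4 mm thick, then a steel shank 14 mm in diameter, 56 mm long, foot tapered. Pin 108 mm long, about 90 g; z runs up it. Starts upright and loose in its rest, knob centre 94 mm above the table.
- pin_tip (a point): Lower end of the pin's shank, 84 mm below pin_knob.
- pin_collar (a point): Centre of the collar's underside, 28 mm below pin_knob, 56 mm above pin_tip; it comes to sit on the outer face of the upper half.
- rest: Dark wood block 80 x 80 x 45 mm, fixed, in which the pin stands: round hole 16 mm in diameter and 35 mm deep in the middle of its top. Origin: centre of its underside.
- bowl: Ceramic bowl 100 mm across, 45 mm high. Bystander. Origin: centre of its underside.
- jar: Lidded terracotta jar 72 mm across, 90 mm high. Bystander. Origin: centre of its underside.
- spatula: Wooden-handled spatula 200 mm long lying on the table. Bystander.

How it is judged:
By the outcome, as a careful person would: the job done as asked, in the order asked, and still so for the second after the job is handed in, while the arm keeps its last pose, push and grip.
It also fails if it takes over 56 s, if anything falls off the work surface, if the arm or the gripper's body presses on something with over 40 N, if the wrist force passes 120 N, or if a joint passes its speed limit or range.

## Working session

There is one attempt and no reset: what is moved stays moved. The work goes in short steps, Python scripts to look and compute and a shell command to move; the robot and the scene stay as the last step left them, time stands still between calls to the robot, and variables do not carry over. Pictures are saved under pics/ and viewed, at most 10 in all, crops included, and the job is handed in when it is done.

```bash
ls; mkdir -p pics; cat > h.py <<'E'
import numpy as np, cv2
from scipy.spatial.transform import Rotation as R
from cell import ctrl
def cal(n):
    c=ctrl.get_calibration(n); f=200/np.tan(np.radians(c['fovy'])/2)
    return f,c['cx'],c['cy'],R.from_rotvec(np.ravel(c['rvec'])).as_matrix(),np.ravel(c['tvec'])
def c2w(p,C): return C[3].T@(np.array(p)-C[4])
def proj(P,C):
    q=C[3]@np.array(P,float)+C[4]; return np.array([C[1]+C[0]*q[0]/q[2],C[2]+C[0]*q[1]/q[2]])
def ray_z(u,v,z,C):
    d=C[3].T@np.array([(u-C[1])/C[0],(v-C[2])/C[0],1]); o=-C[3].T@C[4]
    return o+d*(z-o[2])/d[2]
def snap(n,name=None):
    C=cal(n); im=ctrl.capture(n)
    if name: cv2.imwrite(f'pics/{name}.png',im[:,:,::-1])
    return C,im
def rec(l,n,C,k=1):
    for d in ctrl.recognise(l,n)[:k]: print(n,l,round(d['conf'],2),c2w(d['point'],C).round(1),proj(c2w(d['point'],C),C).round())
def st():
    s=ctrl.observe(); print({k:np.round(s[k],3).tolist() for k in('clock','q','eef_pos','tcp_rot','force','finger_gap','finger_force')})
    return s
def to(P,Rm=None):
    "shares of shift in tool axes from measured pose, tool-frame mm; rotation vec tool"
    s=ctrl.observe(); T=R.from_rotvec(s['tcp_rot'])
    d=T.inv().apply(np.array(P)-s['eef_pos']); print('shift mm tool',d.round(1),'shares',(d/30).round(2))
    if Rm is not None: r=(T.inv()*Rm).as_rotvec(); print('rot',r.round(3),'shares',(r/2).round(3))
E
python3 - <<'E'
from h import *
st()
for n in('top','side'):
    C,im=snap(n,n+'0')
    print(n,'cam at',(-C[3].T@C[4]).round())
    for l in('mould','lid','lid_hinge','lid_edge','lid_hole','mould_hole','pin_knob','pin_collar','rest','bowl','jar','spatula'): rec(l,n,C)
E
```

```text
pics
{'clock': 0.0, 'q': [-1.335, 0.277, 1.506, -0.0, 1.361, -0.121], 'eef_pos': [200.685, -538.314, 252.412], 'tcp_rot': [-3.09, -0.557, 0.0], 'force': [-0.19, -1.134, -0.216], 'finger_gap': 85.5, 'finger_force': 0.0}
top cam at [ 356.   34. 1242.]
top mould 0.76 [507.9  38.3  52.9] [328. 206.]
top lid 0.91 [492.2 100.4 198.4] [301. 205.]
top lid_hinge 0.78 [508.   33.3  45.7] [329. 207.]
top lid_edge 0.73 [497.3 108.6 202.9] [297. 202.]
top lid_hole 0.66 [498.4 104.8 205.9] [299. 202.]
top mould_hole 0.84 [506.7  39.4  45.7] [327. 207.]
top pin_knob 0.52 [ 468.8 -341.5  101.8] [478. 222.]
top pin_collar 0.54 [ 461.2 -339.9   99.1] [477. 225.]
top rest 0.66 [ 459.  -333.8   42.3] [468. 228.]
top bowl 0.95 [586.5 395.3  21.5] [198. 177.]
top jar 0.96 [ 709.2 -265.    93.2] [445. 130.]
top spatula 0.56 [344.6 340.2  -1.2] [216. 266.]
side cam at [137. 755. 569.]
side mould 0.77 [486.7 119.4 109.4] [308. 214.]
side lid 0.67 [490.9 130.  147.1] [303. 201.]
side lid_hinge 0.92 [485.4 120.2 111.2] [308. 213.]
side lid_edge 0.83 [485.5 120.7 138.9] [308. 203.]
side lid_hole 0.8 [491.9 123.8 136.4] [305. 204.]
side mould_hole 0.61 [477.1 125.8 115.6] [310. 214.]
side pin_knob 0.63 [ 462.7 -338.9   87. ] [380. 153.]
side pin_collar 0.73 [ 461.5 -339.    86.4] [381. 153.]
side rest 0.75 [ 457.3 -319.2   30.5] [379. 171.]
side bowl 0.81 [597.7 372.7  27.4] [201. 296.]
side jar 0.87 [ 698.7 -248.7   54. ] [304. 160.]
side spatula 0.65 [333.9 346.7   2.3] [325. 343.]
```

```bash
python3 - <<'E'
import cv2
a=cv2.imread('pics/top0.png')[120:300,150:520]
cv2.imwrite('pics/top0c.png',cv2.resize(a,None,fx=2.1,fy=2.1,interpolation=cv2.INTER_CUBIC))
E
```

```text
(no output)
```

View pics/top0c.png

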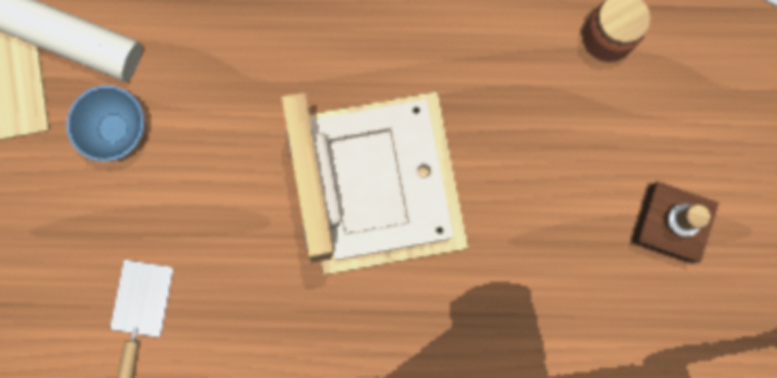

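View pics/side0.png

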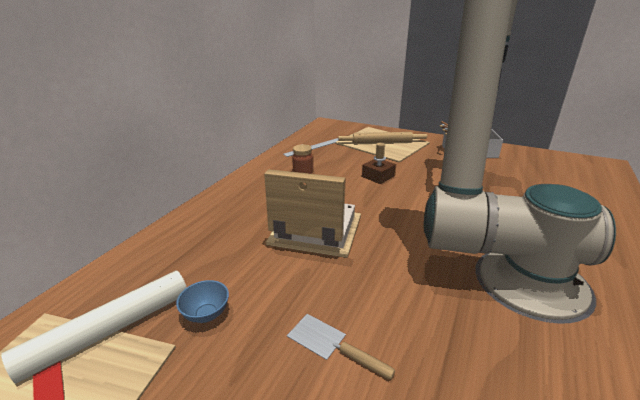

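The top crop shows the mould at yaw of about +11°, with its pin hole at crop (424,171), the lid standing up at its left, and the pin in its rest at about (690,217). The side view shows the lid almost upright, outer face towards the camera, hole at (303,185).

```bash
python3 - <<'E'
from h import *
C=cal('top'); px=lambda u,v:(150+u/2.1,120+v/2.1)
a=ray_z(*px(467,247),12,C);b=ray_z(*px(437,93),12,C);c=ray_z(*px(325,272),12,C)
print(a,b,c,'len',np.linalg.norm(b-a)); yaw=np.arctan2(*(b-a)[[1,0]]);print('yaw',yaw)
h=ray_z(*px(424,171),48,C)
ex=np.array([np.cos(yaw),np.sin(yaw),0]);ey=np.array([-ex[1],ex[0],0])
print('hole',h,'from edge',(a+b)/2+ey*40)
o=h+ey*135; print('hinge mid',o)
S=cal('side')
im=cv2.imread('pics/side0.png')
for t in(1.1,1.2,1.3,1.4,1.5):
    d=-np.cos(t)*ey+np.sin(t)*np.array([0,0,1]); n=np.sin(t)*ey+np.cos(t)*np.array([0,0,1])
    P=o+135*d+26*n; E=[o+155*d+26*n+s*90*ex for s in(-1,1)]
    print(t,P.round(),'side',proj(P,S).round(1),[proj(e,S).round() for e in E],'top',[((proj(e,C)-[150,120])*2.1).round() for e in E])
for p in((690,217),):print('knob',ray_z(698,215,118,C)if 0 else ray_z(*px(698,215),118,C))
ctrl.capture('top'); m=ctrl.trace('pin_knob','top'); print(len(m))
for k in m[:1]:
    v,u=np.nonzero(k['pixels']);print(k['conf'],u.mean(),v.mean(),u.min(),u.max(),v.min(),v.max())
r=ctrl.trace('rest','top')[0]['pixels'];v,u=np.nonzero(r);print('rest',u.mean(),v.mean(),ray_z(u.mean(),v.mean(),40,C))
E
```

```text
[430.42655069 -84.51688066  12.        ] [632.52973316 -44.10351756  12.        ] [394.7627186   97.74730722  12.        ] len 206.1041879309743
yaw 0.19736095522461206
hole [523.25514679 -26.28261627  48.        ] from edge [523.63485383 -25.08670065  12.        ]
hinge mid [496.78404947 106.09669105  48.        ]
1.1 [504.  69. 180.] side [310.5 175.9] [array([349., 171.]), array([275., 164.])] top [array([367., 246.]), array([339.,  88.])]
1.2 [502.  82. 183.] side [308.9 177.2] [array([348., 173.]), array([273., 165.])] top [array([354., 249.]), array([326.,  90.])]
1.3 [499.  95. 185.] side [307.1 179.1] [array([347., 175.]), array([270., 166.])] top [array([340., 251.]), array([312.,  92.])]
1.4 [496. 109. 185.] side [305.4 181.7] [array([345., 177.]), array([268., 169.])] top [array([325., 254.]), array([298.,  94.])]
1.5 [494. 122. 185.] side [303.6 184.8] [array([344., 181.]), array([265., 172.])] top [array([311., 256.]), array([284.,  97.])]
knob [ 466.97143914 -346.09763572  118.        ]
1
0.53 477.521186440678 224.1271186440678 469 487 217 232
rest 469.2595596755504 225.9895712630359 [ 464.434379   -337.61799627   40.        ]
```

```bash
python3 -m inch '[[[0.86,-0.96,-0.6],[0,0,0]],[[0.86,-0.96,0],[0,0,0]],[[0.86,-0.96,0],[0,0,0]],[[0.86,-0.96,0],[0,0,0]],[[0.86,-0.96,0],[0,0,0]]]' 1 40
python3 -m inch '[[[0.86,-0.96,0],[0,0,0]],[[0.86,-0.96,0],[0,0,0]],[[0.86,-0.96,0],[0,0,0]],[[0.86,-0.96,0],[0,0,0]],[[0.86,-0.96,0],[0,0,0]]]'
python3 -m inch '[[[0.86,-0.96,0],[0,0,0]],[[0.86,-0.96,0],[0,0,0]],[[0.86,-0.96,0],[0,0,0]],[[0.86,-0.96,0],[0,0,0]],[[0.86,-0.96,0],[0,0,0]]]'
python3 - <<'E'
from h import *
st(); to([481,184,270],R.from_euler('z',0.197)*R.from_euler('x',np.pi))
E
```

```text
clock: 1.95
eef_pos: [271.7, -357.4, 271.4]
tcp_rot: [3.091, 0.557, 0.001]
force: [0.2, -1.4, -0.3]
finger_gap: 12.7
finger_force: 0.0
clock: 2.45
eef_pos: [342.3, -177.4, 271.6]
tcp_rot: [3.091, 0.557, 0.001]
force: [1.2, 0.3, 0.2]
finger_gap: 0.2
finger_force: 0.0
clock: 2.95
eef_pos: [412.9, 2.8, 271.6]
tcp_rot: [3.091, 0.558, 0.001]
force: [0.2, -0.6, -0.1]
finger_gap: 0.1
finger_force: 0.0
{'clock': 2.95, 'q': [-0.162, 0.015, 1.779, -0.0, 1.346, 1.052], 'eef_pos': [412.901, 2.76, 271.582], 'tcp_rot': [3.091, 0.558, 0.001], 'force': [0.235, -0.586, -0.065], 'finger_gap': 0.124, 'finger_force': 0.0}
shift mm tool [ 127.1 -146.     1.6] shares [ 4.24 -4.87  0.05]
rot [ 0.001 -0.001  0.16 ] shares [ 0.   -0.    0.08]
```

```bash
python3 -m inch '[[[0.85,-0.97,0],[0,0,0]],[[0.85,-0.97,0],[0,0,0]],[[0.85,-0.97,0],[0,0,0]],[[0.85,-0.97,0],[0,0,0]],[[0.84,-0.97,0],[0,0,0]]]'
python3 -m inch '[[[0,0,0.9],[0,0,0.04]],[[0,0,0.9],[0,0,0.04]],[[0,0,0.9],[0,0,0]],[[0,0,0],[0,0,0]]]'
python3 - <<'E'
from h import *
st(); to([481,184,187],R.from_euler('z',0.197)*R.from_euler('x',np.pi))
E
```

```text
clock: 3.45
eef_pos: [481.3, 183.6, 271.4]
tcp_rot: [3.091, 0.558, 0.001]
force: [0.4, -0.7, -0.1]
finger_gap: 0.1
finger_force: 0.0
clock: 3.85
eef_pos: [478.3, 181.5, 187.0]
tcp_rot: [3.125, 0.309, -0.013]
force: [-0.8, -0.8, 0.9]
finger_gap: 0.2
finger_force: 0.0
{'clock': 3.85, 'q': [0.227, 0.233, 1.739, -0.0, 1.178, 1.6], 'eef_pos': [478.297, 181.46, 186.964], 'tcp_rot': [3.125, 0.309, -0.013], 'force': [-0.769, -0.758, 0.881], 'finger_gap': 0.162, 'finger_force': 0.0}
shift mm tool [ 3.1 -2.  -0.1] shares [ 0.1  -0.07 -0.  ]
rot [0.    0.008 0.   ] shares [0.    0.004 0.   ]
```

```bash
python3 -m inch '[[[0,0.6,0],[0,0,0]],[[0,0.4,0],[0,0,0]],[[0,0.4,0],[0,0,0]],[[0,0.4,0],[0,0,0]],[[0,0.4,0],[0,0,0]]]'
python3 -m inch '[[[0,0.5,0],[0,0,0]],[[0,0.5,0],[0,0,0]],[[0,0.5,0],[0,0,0]],[[0,0.5,0],[0,0,0]]]'
python3 - <<'E'
from h import *
snap('side','side1')
E
```

```text
clock: 4.35
eef_pos: [494.6, 116.6, 191.2]
tcp_rot: [-3.126, -0.308, -0.003]
force: [-0.0, 1.2, 1.0]
finger_gap: 0.1
finger_force: 1.0
clock: 4.75
eef_pos: [505.5, 56.8, 190.0]
tcp_rot: [3.126, 0.308, -0.001]
force: [-0.2, 0.6, 0.3]
finger_gap: 0.1
finger_force: 0.3
```

View pics/side1.png

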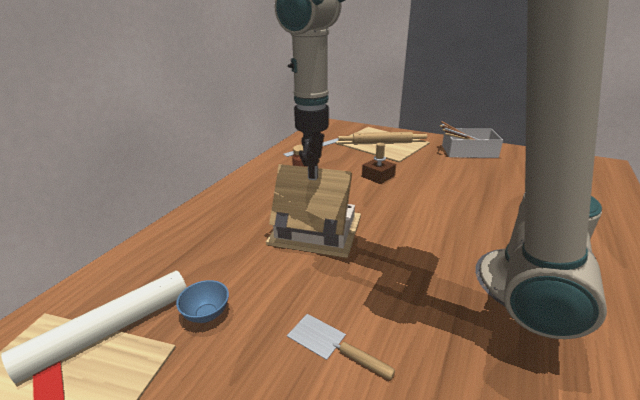

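The lid has tilted over to about 1 rad, with the fingertips on its outer face at (313,175). I'll push on.

```bash
python3 -m inch '[[[0,0.5,0],[0,0,0]],[[0,0.5,0],[0,0,0]],[[0,0.5,0.2],[0,0,0]],[[0,0.5,0.2],[0,0,0]],[[0,0.5,0.2],[0,0,0]]]'
python3 -m inch '[[[0,0,0],[0,0,0]],[[0,0,0],[0,0,0]],[[0,0,0],[0,0,0]],[[0,0,0],[0,0,0]],[[0,0,0],[0,0,0]]]'
python3 - <<'E'
from h import *
snap('side','side2')
E
```

```text
clock: 5.3
eef_pos: [520.3, -16.7, 171.6]
tcp_rot: [3.126, 0.308, -0.001]
force: [0.2, -0.2, 0.7]
finger_gap: 0.1
finger_force: 0.0
clock: 5.8
eef_pos: [520.3, -14.7, 172.6]
tcp_rot: [3.126, 0.31, 0.001]
force: [-0.7, -0.2, 0.2]
finger_gap: 0.1
finger_force: 0.0
```

View pics/side2.png

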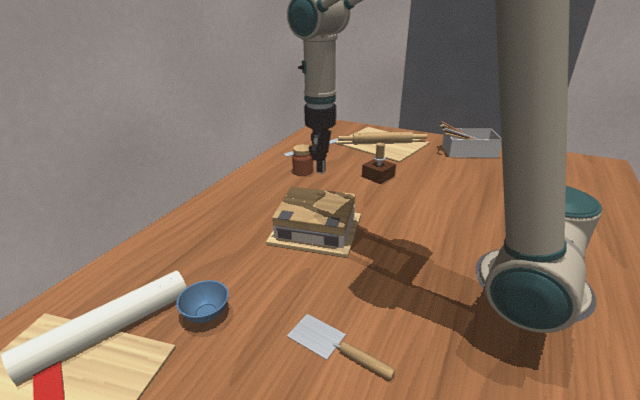

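The lid is now down on its buffers (around (315,205)) and the gripper is clear above it. Next a wrist look at the hole.

```bash
python3 -m inch '[[[0,0.3,-0.9],[0,0,0]],[[0,0.3,-0.9],[0,0,0]],[[0,0.3,-0.5],[0,0,0]],[[0,0,0],[0,0,0]],[[0,0,0],[0,0,0]]]' 0
python3 - <<'E'
from h import *
st(); C,im=snap('wrist','w3'); print((-C[3].T@C[4]).round(), C[3].round(2).tolist())
for l in('lid_hole','lid_edge','lid'): rec(l,'wrist',C)
C2,im=snap('top','t3')
for l in('lid_hole','lid_edge','pin_knob'): rec(l,'top',C2)
print('pred hole px',proj([523.3-.2*1.8,-26.3+1.8,82],C))
to([466,-341,160])
E
```

```text
clock: 6.35
eef_pos: [525.2, -41.3, 241.0]
tcp_rot: [-3.126, -0.308, 0.0]
force: [-0.0, -0.1, -0.6]
finger_gap: 72.6
finger_force: 0.0
{'clock': 6.35, 'q': [-0.211, 0.211, 1.626, 0.0, 1.305, 1.163], 'eef_pos': [525.181, -41.314, 240.986], 'tcp_rot': [-3.126, -0.308, 0.0], 'force': [-0.035, -0.139, -0.574], 'finger_gap': 72.591, 'finger_force': 0.0}
[604. -25. 362.] [[0.2, -0.98, -0.0], [-0.93, -0.19, 0.32], [-0.31, -0.06, -0.95]]
wrist lid_hole 0.78 [526.1  28.7  79.3] [249. 170.]
wrist lid_edge 0.57 [527.5  33.1  76.5] [245. 167.]
wrist lid 0.83 [528.   29.4  78.1] [249. 168.]
top lid_hole 0.68 [503.4  56.8  79.8] [320. 207.]
top lid_edge 0.95 [504.   55.4  79.4] [321. 207.]
top pin_knob 0.7 [ 466.3 -341.1  102.1] [478. 223.]
pred hole px [304.592091   184.79831524]
shift mm tool [-116.7  282.2   80.8] shares [-3.89  9.41  2.69]
```

View pics/w3.png

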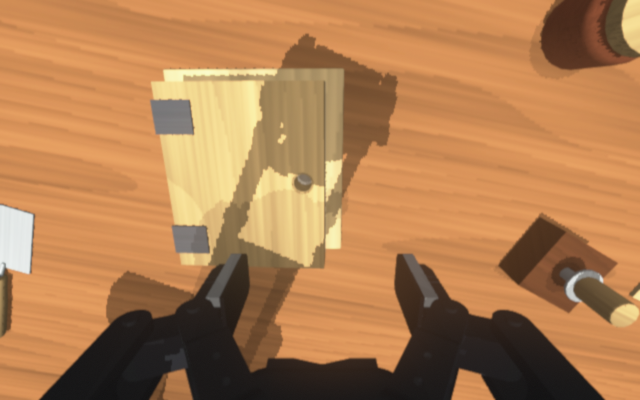

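Wrist view: hole mouth at about (303,182), predicted (305,185); pin collar at (584,287), knob top at (622,315) on the right.

```bash
python3 - <<'E'
from h import *
C=cal('wrist'); im=cv2.imread('pics/w3.png'); g=cv2.cvtColor(im,6)
sub=g[165:200,285:325]; m=(sub<95).astype(np.uint8)
n,l,s,c=cv2.connectedComponentsWithStats(m)
for i in range(1,n): print(s[i],(c[i]+[285,165]).round(1))
for z in(79,82): print(ray_z(303.3,182,z,C).round(1))
print('knob top',ray_z(622,315,118,C).round(1),'collar',ray_z(584,287,68,C).round(1))
E
```

```text
[524.6 -23.   79. ]
[525.4 -23.   82. ]
knob top [ 466.8 -342.4  118. ] collar [ 464.6 -347.8   68. ]
```

```bash
python3 -m inch '[[[-0.4,0.95,0],[0,0,0]],[[-0.4,0.95,0],[0,0,0]],[[-0.4,0.95,0],[0,0,0]],[[-0.4,0.95,0],[0,0,0]],[[-0.4,0.95,0],[0,0,0]]]'
python3 -m inch '[[[-0.4,0.9,0],[0,0,0]],[[-0.4,0.9,0],[0,0,0]],[[-0.3,0.9,0],[0,0,0]],[[0,0,0],[0,0,0]],[[0,0,0],[0,0,0]]]'
python3 - <<'E'
from h import *
st(); C,im=snap('wrist','w4')
for l in('pin_knob','pin_collar','rest'): rec(l,'wrist',C)
cv2.imwrite('pics/w4c.png',im[:,:,::-1][100:400,120:520].repeat(2,0).repeat(2,1))
to([466,-341,160])
E
```

```text
clock: 7.25
eef_pos: [494.2, -194.2, 241.2]
tcp_rot: [-3.126, -0.309, 0.0]
force: [0.7, 0.1, 0.6]
finger_gap: 85.3
finger_force: 0.0
clock: 7.75
eef_pos: [477.8, -279.2, 240.9]
tcp_rot: [-3.126, -0.306, 0.001]
force: [-0.4, 0.3, 0.0]
finger_gap: 85.4
finger_force: 0.0
{'clock': 7.75, 'q': [-0.655, 0.251, 1.571, 0.001, 1.32, 0.72], 'eef_pos': [477.792, -279.161, 240.934], 'tcp_rot': [-3.126, -0.306, 0.001], 'force': [-0.426, 0.349, 0.02], 'finger_gap': 85.374, 'finger_force': 0.0}
wrist pin_knob 0.88 [ 473.5 -339.5  114.6] [391. 214.]
wrist pin_collar 0.76 [ 473.2 -337.5  105.4] [387. 211.]
wrist rest 0.59 [ 481.2 -329.6   46.2] [370. 183.]
shift mm tool [-24.3  59.5  81.3] shares [-0.81  1.98  2.71]
```

View pics/w4c.png

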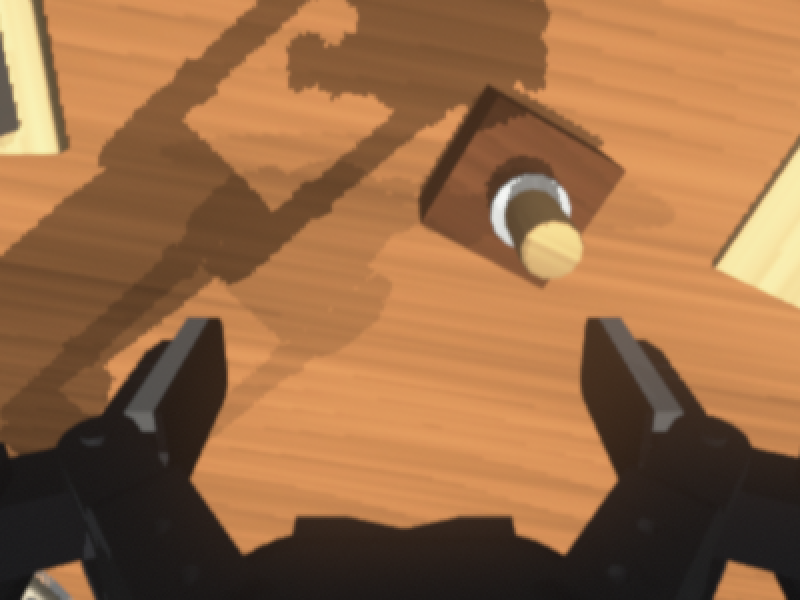

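Knob top at px (395.5,225), collar centre about (385.5,206), rest around it; all is clear of the fingers.

```bash
python3 - <<'E'
from h import *
C=cal('wrist')
print(ray_z(395.5,225,118,C).round(1),ray_z(385.5,206.5,70,C).round(1))
p=ray_z(395.5,225,118,C); to([p[0],p[1],160]); to([p[0],p[1],99],R.from_euler('z',0.197)*R.from_euler('x',np.pi))
E
```

```text
[ 466.5 -343.8  118. ] [ 466.2 -344.7   70. ]
shift mm tool [-24.4  62.3  81.3] shares [-0.81  2.08  2.71]
shift mm tool [-24.4  62.4 142.3] shares [-0.81  2.08  4.74]
rot [-0.    -0.     0.001] shares [-0.    -0.     0.001]
```

```bash
python3 -m inch '[[[-0.4,1.0,0],[0,0,0]],[[-0.41,1.0,0.6],[0,0,0]],[[0,0.08,1],[0,0,0]],[[0,0,1],[0,0,0]],[[0,0,1],[0,0,0]]]'
python3 -m inch '[[[0,0,0.6],[0,0,0]],[[0,0,0.5],[0,0,0]],[[0,0,0],[0,0,0]],[[0,0,0],[0,0,0]]]'
python3 - <<'E'
from h import *
st(); to([466.4,-344,98])
E
```

```text
clock: 8.45
eef_pos: [466.7, -344.5, 132.5]
tcp_rot: [3.126, 0.31, 0.001]
force: [-0.3, -0.3, -1.2]
finger_gap: 85.2
finger_force: 0.0
clock: 8.85
eef_pos: [466.8, -344.5, 100.6]
tcp_rot: [3.126, 0.31, 0.0]
force: [0.5, -1.3, -0.3]
finger_gap: 85.2
finger_force: 0.0
{'clock': 8.85, 'q': [-0.756, 0.406, 1.716, 0.0, 1.019, 0.617], 'eef_pos': [466.825, -344.5, 100.616], 'tcp_rot': [3.126, 0.31, 0.0], 'force': [0.474, -1.316, -0.314], 'finger_gap': 85.201, 'finger_force': 0.0}
shift mm tool [-0.3 -0.6  2.6] shares [-0.01 -0.02  0.09]
```

```bash
python3 -m inch '[[[0,0,0.05],[0,0,0]],[[0,0,0],[0,0,0]],[[0,0,0],[0,0,0]],[[0,0,0],[0,0,0]],[[0,0,0],[0,0,0]]]' 1 80
python3 -m inch '[[[0,0,0],[0,0,0]],[[0,0,0],[0,0,0]],[[0,0,0],[0,0,0]]]'
python3 -m inch '[[[0,0,-0.3],[0,0,0]],[[0,0,-0.6],[0,0,0]],[[0,0,-1],[0,0,0]],[[0,0,-1],[0,0,0]],[[0,0,-1],[0,0,0]]]'
python3 - <<'E'
from h import *
st();C,im=snap('wrist','w5'); cv2.imwrite('pics/w5c.png',im[:,:,::-1][100:400,120:520].repeat(2,0).repeat(2,1))
E
```

```text
clock: 9.35
eef_pos: [466.6, -345.3, 99.6]
tcp_rot: [3.125, 0.308, 0.001]
force: [-1.3, 0.9, 3.2]
finger_gap: 26.4
finger_force: 78.3
clock: 9.65
eef_pos: [466.6, -345.3, 99.5]
tcp_rot: [3.125, 0.308, 0.001]
force: [-0.2, 0.2, 6.2]
finger_gap: 26.6
finger_force: 78.3
clock: 10.15
eef_pos: [466.0, -344.6, 216.7]
tcp_rot: [-3.125, -0.308, 0.001]
force: [0.5, -0.1, -0.2]
finger_gap: 26.3
finger_force: 79.3
{'clock': 10.15, 'q': [-0.757, 0.306, 1.555, 0.0, 1.283, 0.617], 'eef_pos': [465.984, -344.632, 216.675], 'tcp_rot': [-3.125, -0.308, 0.001], 'force': [0.484, -0.138, -0.153], 'finger_gap': 26.342, 'finger_force': 79.277}
```

View pics/w5c.png

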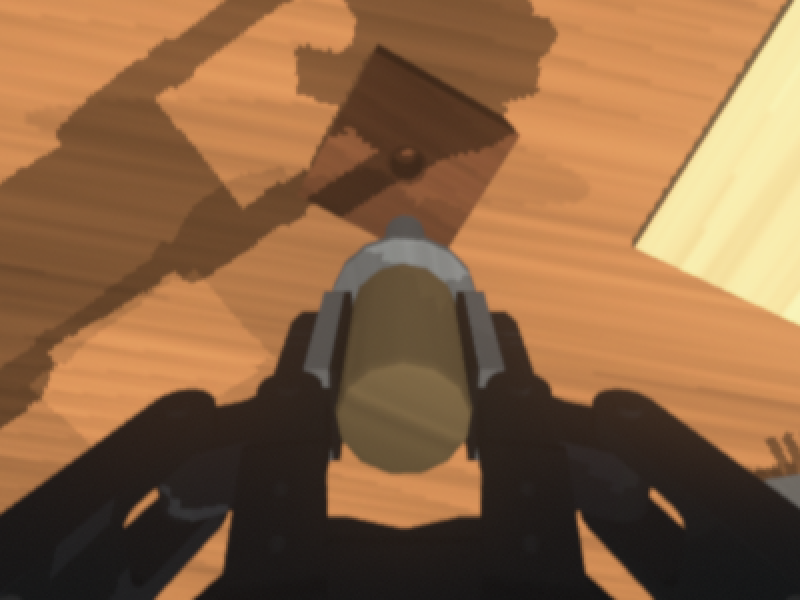

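The pin hangs upright in the jaws; knob top at crop (403,417), tip at (404,225), empty rest hole at (407,160).

```bash
python3 - <<'E'
from h import *
C=cal('wrist'); px=lambda u,v:(120+u/2,100+v/2)
print('knobtop',ray_z(*px(403,417),235.2,C).round(1),'collar centre-ish',proj([466,-344.6,187],C))
print('rest hole',ray_z(*px(407,160),45,C).round(1))
s=ctrl.observe()['eef_pos']
for z in(127,): print('tip px crop',((proj([s[0],s[1],z],C)-[120,100])*2).round(1))
to([524.8,-23.5,195])
E
```

```text
knobtop [ 464.2 -346.5  235.2] collar centre-ish [318.2763638  249.93536521]
rest hole [ 470.4 -348.5   45. ]
tip px crop [403.6 220.5]
shift mm tool [ 118.6 -306.    25.7] shares [  3.95 -10.2    0.86]
```

```bash
python3 -m inch '[[[0.36,-0.92,0],[0,0,0]],[[0.36,-0.92,0],[0,0,0]],[[0.36,-0.92,0],[0,0,0]],[[0.36,-0.92,0],[0,0,0]],[[0.36,-0.92,0],[0,0,0]]]'
python3 -m inch '[[[0.36,-0.94,0],[0,0,0]],[[0.36,-0.94,0],[0,0,0]],[[0.36,-0.94,0],[0,0,0]],[[0.36,-0.94,0],[0,0,0]],[[0.36,-0.92,0]
,[0,0,0]]]'
python3 -m inch '[[[0.35,-0.9,0.3],[0,0,0]],[[0,0,0.5],[0,0,0]],[[0,0,0],[0,0,0]],[[0,0,0],[0,0,0]],[[0,0,0],[0,0,0]]]'
python3 - <<'E'
from h import *
s=st()['eef_pos'];C,im=snap('wrist','w6'); cv2.imwrite('pics/w6c.png',cv2.resize(im[:,:,::-1][140:290,240:400],None,fx=4,fy=4,interpolation=cv2.INTER_CUBIC))
for z in (s[2]-89.5,82,80): print(z,((proj([s[0],s[1],z],C)-[240,140])*4).round(1))
to([524.8,-23.5,195])
E
```

```text
clock: 10.7
eef_pos: [492.1, -197.8, 215.6]
tcp_rot: [-3.126, -0.308, 0.001]
force: [1.0, 0.3, -1.0]
finger_gap: 26.2
finger_force: 79.4
clock: 11.2
eef_pos: [517.6, -49.5, 215.6]
tcp_rot: [-3.126, -0.309, 0.001]
force: [-0.8, 0.0, -0.4]
finger_gap: 26.5
finger_force: 79.4
clock: 11.7
eef_pos: [523.2, -22.9, 192.4]
tcp_rot: [3.126, 0.307, 0.001]
force: [0.0, -0.5, -0.8]
finger_gap: 26.1
finger_force: 79.4
{'clock': 11.7, 'q': [-0.177, 0.242, 1.712, -0.0, 1.187, 1.198], 'eef_pos': [523.18, -22.943, 192.367], 'tcp_rot': [3.126, 0.307, 0.001], 'force': [0.018, -0.454, -0.821], 'finger_gap': 26.128, 'finger_force': 79.36}
102.86717323373486 [330.7 290.1]
82 [330.4 252.4]
80 [330.3 249.1]
shift mm tool [ 1.4  0.8 -2.5] shares [ 0.05  0.03 -0.08]
```

View pics/w6c.png

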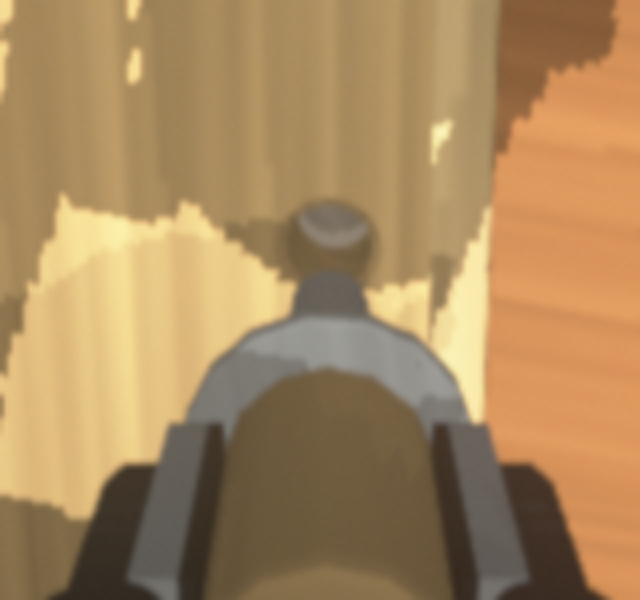

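The hole mouth shows at crop u 288–375, top v 200, and the tip's far edge is at (330,270). I fit the mouth circle and tip to these edges.

```bash
python3 - <<'E'
from h import *
C=cal('wrist');s=ctrl.observe()['eef_pos']
def ext(c,r):
    a=np.linspace(0,6.283,73); p=np.array([(proj([c[0]+r*np.cos(t),c[1]+r*np.sin(t),c[2]],C)-[240,140])*4 for t in a]); return p.min(0).round(1),p.max(0).round(1)
for z in(79,82):
  for x in(523.2,525,526,527): print(z,x,*ext([x,s[1],z],10.5))
for r in(4,5,6,7): print('tip',r,*ext([s[0],s[1],s[2]-89.5],r))
print('shoulder',ext([s[0],s[1],s[2]-89.5+8],7))
print('collar',*ext([s[0],s[1],s[2]-33.5],20),'obs top 316')
E
```

```text
79 523.2 [277.7 197.4] [382.6 296.7]
79 525 [279.4 188.8] [384.5 288.6]
79 526 [280.3 184. ] [385.6 284. ]
79 527 [281.2 179.2] [386.6 279.5]
82 523.2 [277.2 201.8] [383.3 302.1]
82 525 [278.8 193.1] [385.2 293.9]
82 526 [279.8 188.3] [386.3 289.3]
82 527 [280.7 183.4] [387.3 284.7]
tip 4 [308.7 269.4] [352.7 310.5]
tip 5 [303.2 264.2] [358.2 315.6]
tip 6 [297.7 258.9] [363.7 320.7]
tip 7 [292.2 253.7] [369.2 325.7]
shoulder (array([291. , 268.8]), array([370.6, 343. ]))
collar [187.9 299.5] [475.9 558.5] obs top 316
```

```bash
python3 -m inch '[[[0.03,0,0.3],[0,0,0]],[[0,0,0.3],[0,0,0]],[[0,0,0],[0,0,0]],[[0,0,0],[0,0,0]]]'
python3 -m inch '[[[0,0,0.1],[0,0,0]],[[0,0,0.1],[0,0,0]],[[0,0,0],[0,0,0]],[[0,0,0],[0,0,0]]]'
python3 -m inch '[[[0,0,0.1],[0,0,0]],[[0,0,0],[0,0,0]],[[0,0,0],[0,0,0]]]'
python3 - <<'E'
from h import *
s=st()['eef_pos'];C,im=snap('wrist','w7'); cv2.imwrite('pics/w7c.png',cv2.resize(im[:,:,::-1][140:290,240:400],None,fx=4,fy=4,interpolation=cv2.INTER_CUBIC))
E
```

```text
clock: 12.15
eef_pos: [523.4, -22.2, 173.2]
tcp_rot: [-3.126, -0.308, 0.002]
force: [0.5, -0.7, -0.9]
finger_gap: 26.5
finger_force: 79.4
clock: 12.55
eef_pos: [523.8, -22.1, 167.8]
tcp_rot: [3.126, 0.309, 0.0]
force: [-1.0, -0.7, -0.1]
finger_gap: 26.4
finger_force: 79.4
clock: 12.85
eef_pos: [523.7, -22.1, 164.7]
tcp_rot: [3.126, 0.309, -0.0]
force: [-0.2, -0.1, -1.8]
finger_gap: 25.8
finger_force: 79.4
{'clock': 12.85, 'q': [-0.175, 0.267, 1.752, -0.0, 1.123, 1.199], 'eef_pos': [523.714, -22.148, 164.705], 'tcp_rot': [3.126, 0.309, -0.0], 'force': [-0.16, -0.05, -1.807], 'finger_gap': 25.841, 'finger_force': 79.36}
```

View pics/w7c.png

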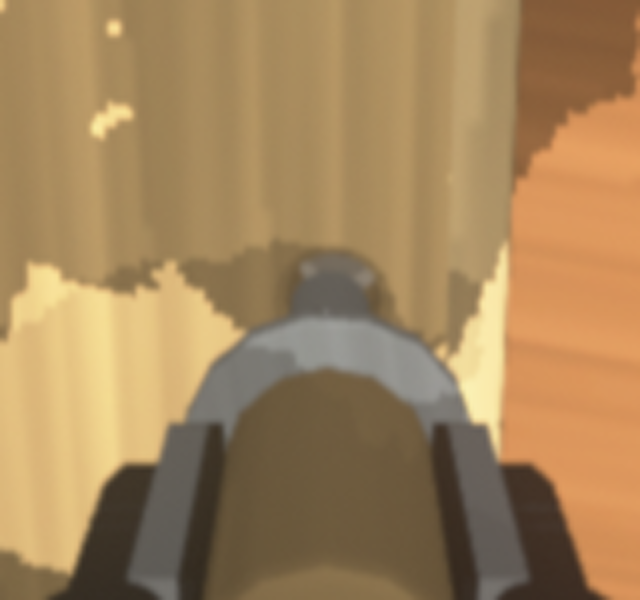

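The tip has entered the mouth with no force; the hole centre lies about 1.5 mm right and 1 mm up in the image (tool +y, +x). I correct and go on down.

```bash
python3 -m inch '[[[0.03,0.05,0],[0,0,0]],[[0,0,0.15],[0,0,0]],[[0,0,0.15],[0,0,0]],[[0,0,0],[0,0,0]],[[0,0,0],[0,0,0]]]'
python3 -m inch '[[[0,0,0.15],[0,0,0]],[[0,0,0.15],[0,0,0]],[[0,0,0],[0,0,0]],[[0,0,0],[0,0,0]]]'
python3 -c "from h import *; st()"
```

```text
clock: 13.4
eef_pos: [524.8, -23.4, 155.4]
tcp_rot: [-3.126, -0.309, 0.001]
force: [-0.5, -0.5, -0.8]
finger_gap: 25.9
finger_force: 79.4
clock: 13.8
eef_pos: [524.8, -23.4, 146.6]
tcp_rot: [-3.126, -0.309, 0.001]
force: [-0.2, 0.8, -0.9]
finger_gap: 26.5
finger_force: 79.4
{'clock': 13.8, 'q': [-0.177, 0.287, 1.775, -0.0, 1.08, 1.197], 'eef_pos': [524.839, -23.441, 146.564], 'tcp_rot': [-3.126, -0.309, 0.001], 'force': [-0.226, 0.795, -0.942], 'finger_gap': 26.525, 'finger_force': 79.365}
```

```bash
python3 -m inch '[[[0,0,0.15],[0,0,0]],[[0,0,0.15],[0,0,0]],[[0,0,0],[0,0,0]],[[0,0,0],[0,0,0]]]'
python3 -m inch '[[[0,0,0.15],[0,0,0]],[[0,0,0],[0,0,0]],[[0,0,0],[0,0,0]]]'
python3 -c "from h import *; st()"
```

```text
clock: 14.2
eef_pos: [524.8, -23.4, 137.6]
tcp_rot: [-3.126, -0.309, 0.001]
force: [1.0, 0.6, -1.1]
finger_gap: 26.2
finger_force: 79.4
clock: 14.5
eef_pos: [524.8, -23.5, 133.1]
tcp_rot: [3.126, 0.309, -0.0]
force: [0.3, 0.0, -0.9]
finger_gap: 26.2
finger_force: 79.4
{'clock': 14.5, 'q': [-0.177, 0.3, 1.794, -0.0, 1.048, 1.197], 'eef_pos': [524.839, -23.456, 133.146], 'tcp_rot': [3.126, 0.309, -0.0], 'force': [0.33, 0.027, -0.876], 'finger_gap': 26.232, 'finger_force': 79.365}
```

```bash
python3 -m inch '[[[0,0,0.2],[0,0,0]],[[0,0,0.2],[0,0,0]],[[0,0,0],[0,0,0]],[[0,0,0],[0,0,0]]]'
python3 -m inch '[[[0,0,0.15],[0,0,0]],[[0,0,0.1],[0,0,0]],[[0,0,0],[0,0,0]],[[0,0,0],[0,0,0]]]'
python3 -m inch '[[[0,0,0.1],[0,0,0]],[[0,0,0],[0,0,0]],[[0,0,0],[0,0,0]]]'
python3 -c "from h import *; st()"
```

```text
clock: 14.9
eef_pos: [524.7, -23.4, 120.9]
tcp_rot: [-3.126, -0.309, 0.001]
force: [0.4, 0.0, -1.3]
finger_gap: 26.2
finger_force: 79.4
clock: 15.3
eef_pos: [525.3, -23.6, 114.0]
tcp_rot: [3.126, 0.309, 0.001]
force: [1.2, -0.5, 0.8]
finger_gap: 26.3
finger_force: 79.4
clock: 15.6
eef_pos: [525.5, -23.9, 111.2]
tcp_rot: [3.125, 0.309, 0.002]
force: [0.2, -3.0, 3.5]
finger_gap: 26.2
finger_force: 79.4
{'clock': 15.6, 'q': [-0.177, 0.324, 1.822, -0.001, 0.993, 1.197], 'eef_pos': [525.478, -23.919, 111.177], 'tcp_rot': [3.125, 0.309, 0.002], 'force': [0.158, -3.01, 3.453], 'finger_gap': 26.169, 'finger_force': 79.383}
```

```bash
python3 -m inch '[[[0,0.03,0.08],[0,0,0]],[[0,0,0],[0,0,0]],[[0,0,0],[0,0,0]]]'
python3 -m inch '[[[0,0,0.08],[0,0,0]],[[0,0,0],[0,0,0]],[[0,0,0],[0,0,0]]]'
python3 -m inch '[[[0,0,0.08],[0,0,0]],[[0,0,0],[0,0,0]],[[0,0,0],[0,0,0]]]'
python3 -c "from h import *; st()"
```

```text
clock: 15.9
eef_pos: [525.6, -24.4, 108.7]
tcp_rot: [3.126, 0.309, 0.002]
force: [-0.1, -1.0, 5.6]
finger_gap: 26.7
finger_force: 79.4
clock: 16.2
eef_pos: [525.9, -24.6, 107.3]
tcp_rot: [3.125, 0.309, 0.003]
force: [-0.8, -2.3, 11.4]
finger_gap: 26.4
finger_force: 81.1
clock: 16.5
eef_pos: [526.3, -24.7, 106.6]
tcp_rot: [3.125, 0.309, 0.006]
force: [-3.4, -1.6, 20.8]
finger_gap: 26.7
finger_force: 82.3
{'clock': 16.5, 'q': [-0.179, 0.33, 1.828, -0.0, 0.98, 1.195], 'eef_pos': [526.349, -24.707, 106.552], 'tcp_rot': [3.125, 0.309, 0.006], 'force': [-3.39, -1.591, 20.834], 'finger_gap': 26.673, 'finger_force': 82.251}
```

```bash
python3 -m inch '[[[0,0,0],[0,0,0]],[[0,0,0],[0,0,0]],[[0,0,0],[0,0,0]],[[0,0,0],[0,0,0]],[[0,0,0],[0,0,0]]]'
python3 - <<'E'
from h import *
st(); C,im=snap('side','s8'); cv2.imwrite('pics/s8c.png',cv2.resize(im[:,:,::-1][130:270,230:400],None,fx=4,fy=4,interpolation=cv2.INTER_CUBIC))
E
```

```text
clock: 17.0
eef_pos: [526.4, -24.7, 106.6]
tcp_rot: [3.125, 0.309, 0.006]
force: [-3.8, -2.4, 21.0]
finger_gap: 26.2
finger_force: 82.2
{'clock': 17.0, 'q': [-0.179, 0.33, 1.828, -0.0, 0.98, 1.195], 'eef_pos': [526.358, -24.711, 106.588], 'tcp_rot': [3.125, 0.309, 0.006], 'force': [-3.825, -2.405, 20.988], 'finger_gap': 26.236, 'finger_force': 82.25}
```

View pics/s8c.png

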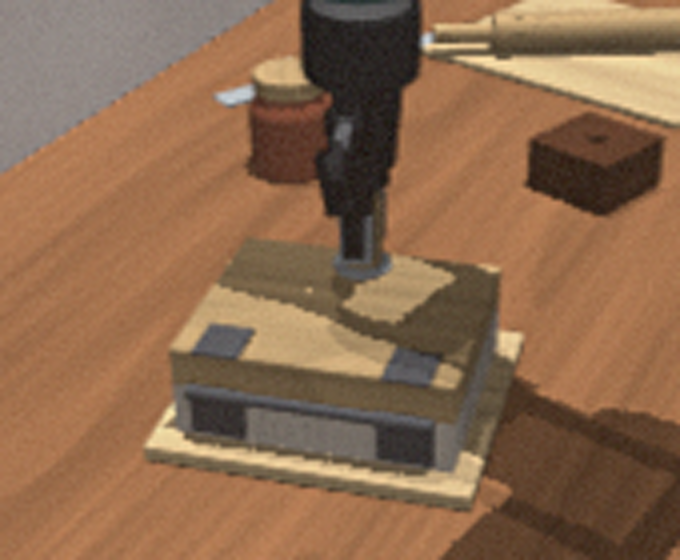

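The collar (360,265) sits on the closed lid and the halves are flat together. The push holds steady at 21 N.

```bash
python3 -c "from cell import ctrl; print(ctrl.hand_in())"
```

```text
the job is handed in; nothing more can be done
None
```

The mould is shut and pinned with the collar seated on the wood, and the arm was still gripping the pin and pressing down with about 21 N when I handed the job in at about 17 s.

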